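Stack the tile tray on the drying stack

TASK

Pick up the white tray of freshly decorated tiles by its handle and stack it on the blue tray: lower it gently until its four corner lugs find the sockets in the blue tray's corner posts, then press it down with moderate force until it sits fully home and level, past the spring catches. Carry it level so that its tiles stay put, do not bang it or ram it down, leave the blue tray where it stands and the bowl, the cup and the jar alone, and let go at the end.

Things in the scene. Friction and masses are not known exactly. Their poses are not given: they have to be found in the camera images.
- white_tray: White stacking tray, 240 x 180 mm, 72 high, 0.5 to 0.8 kg with two loose tiles 8 mm thick. Origin: its centre, level with the tips of its four lugs (it stands on them); x along its long side, z up. Lugs: round, 18 mm across, 12 long, tip edges barely bevelled, at x +-105, y +-75, under the corner posts. Floor 16 mm, side walls 38 mm above the origin. Fits the blue tray either way round.
- grip (a point): Middle of the white tray's grey handle, a flat-sided bar: 90 mm long (along tray x), 16 thick (y), from 38 to 64 mm above the tray's origin; this point is at 51. Its legs (within 2 mm of mid-channel at the start) slide in a channel with 6 mm of play to each side along tray x, almost without friction, so a hanging tray shifts along its handle by up to 6 mm either way. No play across or up and down.
- blue_tray: Blue tray of the same size, loose on a wooden board, its base 18 to 42 mm above the bench. Origin and axes as the white tray's. Posts 30 mm square at x +-105, y +-75, rims 72 mm above the origin; in each a socket 20.6 mm square, 14 deep, with an orange spring catch felt 5 to 6 mm down. Home: white origin 60 mm above blue origin; passing the catches takes 8 to 20 N in all, weight included.
- green_bowl: Small green bowl, 80 mm across, 45 high, standing between the trays. Origin: centre of its underside. To be left alone.
- blue_cup: Blue ceramic cup, 72 mm across, 85 high, standing beyond the bowl, between the trays. Origin: centre of its underside. To be left alone.
- slip_jar: White lidded slip jar, 68 mm across, 75 high, beyond the trays. Origin: centre of its underside. To be left alone.

How it is judged:
On the way:
1. the white tray is lifted off the bench, its origin over 70 mm above it (height (world z) of white_tray above 0.07 m), for 0.1 s.
At the end, for the whole second after the job is handed in: the white tray sits home on the blue one: origins within 4 mm of one another sideways, the white origin 57 to 62 mm above the blue one (60 is home), long sides parallel within 0.03 rad, and level within 0.03 rad, at rest (horizontal distance between white_tray and blue_tray below 0.004 m and z of white_tray in the frame of blue_tray between 0.057 and 0.062 m and angle between the x axis of white_tray and the x axis of blue_tray, either way round below 0.03 rad and angle between white_tray's own z axis and vertical below 0.03 rad and linear speed of white_tray below 0.01 m/s); the robot touches nothing.
It fails at once if the white tray and the blue tray are pressed on one another with more than 80 N, summed over all their contacts with the sideways squeeze of the catches (contact force between white_tray and blue_tray above 80 N).
It fails at once if the blue tray is pushed more than 20 mm from where it stood (distance of blue_tray from where it was at the start of the episode above 0.02 m).
It fails at once if the white tray is tipped more than 0.3 rad (angle between white_tray's own z axis and vertical above 0.3 rad).
It fails at once if the bowl, the cup or the jar is knocked more than 20 mm (distance of any of green_bowl, blue_cup, slip_jar from where it was at the start of the episode above 0.02 m).
It also fails if it takes over 67 s, if anything falls off the work surface, if the arm or the gripper's body presses on something with over 40 N, if the wrist force passes 120 N, or if a joint passes its speed limit or range.

ROBOT

A 6-joint arm with a two-finger parallel gripper is mounted at the origin on the work surface. World frame = base frame: x ahead of the robot, y to its left, z up, the work surface at z = 0. Lengths are in m, angles in rad, forces in N, time in s.
With the tool pointing down it reaches from about 0.375 to 0.975 m from the base axis. Payload 3.8 kg.
Tool frame: the origin (TCP) lies midway between the tips of the shut fingers; the grasp point (between the pads) lies 19 mm behind it; z points along the fingers, y is the line along which they close (so a half turn about z gives the same grasp; the last joint's range is limited). The gripper opens to 88 mm and grips with 3 to 60 N. Pads are 18 mm wide; open, the fingers measure 123 mm over their backs; the gripper's body (75 mm by 187 mm) begins 45 mm behind the grasp point.
Start: joints at [1.093, 0.264, 1.604, -0, 1.274, -0.037], TCP at [0.288, 0.61, 0.239] pointing down, gripper open.
Joint ranges: [-2.63, 2.63], [-0.94, 2.18], [0.31, 2.57], [-1.31, 4.45], [0, 2.66], [-2.55, 2.55]. Speed limits (rad/s): [2.57, 2.57, 3.14, 3.14, 3.14, 3.14].

INTERFACE

Orientations are given as a rotation vector (axis times angle).
In Python, from cell import manip, inverse_kinematics, cams, order gives the robot as it stands. Calls block until the motion is done:
- manip.move_pose(position, orientation): joint-space move of the TCP to a pose.
- manip.move_linear(position, rate=0.15, rot=None): straight line of the TCP; rot=None keeps the orientation; rate is the mean speed in m/s.
- manip.set_joints(angles): joint-space move.
- manip.set_gripper(opening, force=None): finger opening in m; force is the grip in N (None keeps the last); returns when the fingers have stopped.
- manip.dwell(seconds).
- inverse_kinematics(position, orientation): joint angles nearest the present ones, or None.
- manip.state(): the state.
- cams.capture(name): name is "scene" or "top"; returns a dict with "image" (420x560x3 uint8, blue, green, red), "z_map" (420x560 float32, m along the optical axis (not along the pixel's ray), 0 where there is no reading), "intrinsics" (3x3 intrinsics, pixels), "k1" (the pictures are not rectified: a ray, as slopes to the right and down, at radius r is drawn at 1 + k1 r^2 times it, then the intrinsics apply), "position" and "orientation" of the camera in the world. Camera axes: x right, y down, z forward; pixel columns grow to the right and rows downward; lengths in m; the calibration is good to about 2 mm. A picture is of the moment at which its call begins.
A pose or a line that the arm cannot do raises manip.IKError and nothing moves.
- order.close_job(): hands the job in; it is judged then, once.
The state is a dict: "clock": time; "joint_pos": joint angles; "joint_velocities": joint speeds; "tau": joint torques, N m; "tool_pos": TCP position; "tcp_rot": TCP orientation; "contact_force": force on the tool from outside, world axes, zero at the start; "moment": the same for the moment, N m; "gripper_width": finger opening in m; "grasp_force": force on a finger pad.
Only numpy, scipy, OpenCV 4.12 (cv2) and the standard library are available. Lean on these libraries where they do the work, as an engineer would, in place of code of your own. Each camera call takes 0.05 s, during which the arm holds its last target. There are 200 camera calls.

## Working session

There is one attempt and no reset: what is moved stays moved. The work goes in short steps, each a Python script; the robot and the scene stay as the last script left them, time stands still between calls to the robot, and variables do not carry over. Pictures are saved under pics/ and viewed, at most 10 in all, crops included, and the job is handed in when it is done.

```bash
ls; mkdir -p pics
python3 - <<'E'
from cell import manip,cams
import cv2,numpy as np
for n in("top","scene"):
    c=cams.capture(n); cv2.imwrite(f"pics/{n}0.png",c["image"]); np.savez(f"{n}0.npz",**c)
    print(n,c["intrinsics"],c["k1"],c["position"],c["orientation"],(c["z_map"]>0).mean())
print(manip.state())
E
```

```text
pics
top [[414.0399093    0.         284.3224375 ]
 [  0.         414.0399093  204.03041816]
 [  0.           0.           1.        ]] -0.013395664464477649 [0.42026371 0.01818653 1.08108576] [-2.1555021   2.13149824 -0.2029102 ] 0.9960416666666667
scene [[502.79086995   0.         279.02297052]
 [  0.         502.79086995 207.57714776]
 [  0.           0.           1.        ]] 0.004597591949774203 [0.99307862 0.69595668 0.66152604] [-0.68957485 -2.51327747  1.26867209] 0.988405612244898
{'clock': 0.1, 'joint_pos': array([ 1.09310685e+00,  2.64694803e-01,  1.60521128e+00,  6.90704627e-07,
        1.27372915e+00, -3.68825840e-02]), 'joint_velocities': array([ 0.00087795, -0.00178287, -0.00411238,  0.00028042, -0.00121727,
        0.00143228]), 'tau': array([ 2.16089325e-04, -5.03615570e+01, -3.58071506e+01,  7.30091287e-02,
        2.34217232e-02, -4.80712856e-05]), 'tool_pos': array([0.28769791, 0.60991013, 0.2375152 ]), 'tcp_rot': array([-0.68671165, -3.06508605,  0.00310209]), 'contact_force': array([-0.65769095, -0.22085376, -0.18815948]), 'moment': array([ 0.03491692, -0.01418966, -0.04539045]), 'grasp_force': 0.0, 'gripper_width': 0.08854493656896179}
```

View pics/top0.png

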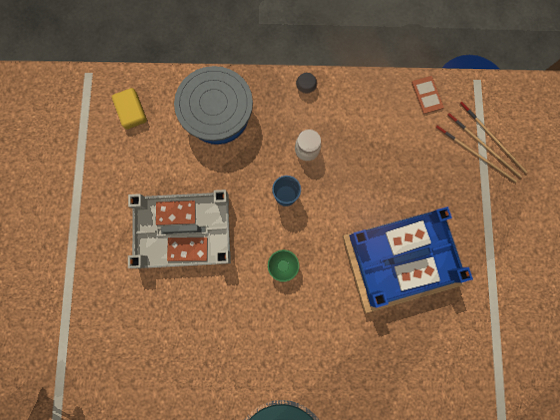

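View pics/scene0.png

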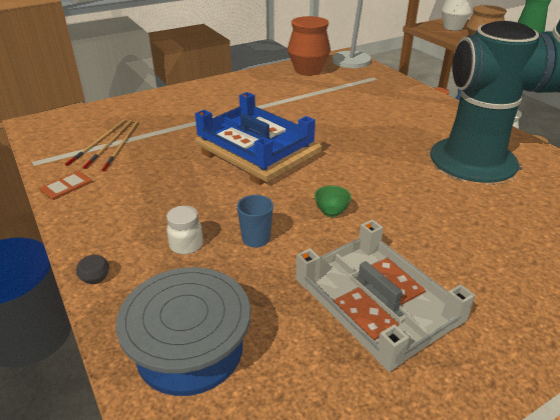

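The top view shows the white tray with its posts near (135,200), (220,196), (222,257) and (134,261) and its handle near (180,230). The blue tray is around (408,257), turned about 15°, with posts near (361,237), (444,214), (463,275) and (379,299). The bowl (284,266), cup (287,190) and jar (309,145) stand between and beyond them. The scene view shows the same layout, and the handle is clear to grasp.

```bash
cat > h.py <<'E'
import numpy as np,cv2
from scipy.spatial.transform import Rotation as R
from scipy import ndimage as nd
def load(n): return dict(np.load(n))
def rays(c,uv):
    s=cv2.undistortPoints(np.float64(uv).reshape(-1,1,2),c["intrinsics"],np.array([float(c["k1"]),0,0,0])).reshape(-1,2)
    return R.from_rotvec(c["orientation"]).apply(np.c_[s,np.ones(len(s))])
def onplane(c,uv,z):
    d=rays(c,uv); p=np.asarray(c["position"]); return p+d*((z-p[2])/d[:,2])[:,None]
def cloud(c):
    h,w=c["z_map"].shape; u,v=np.meshgrid(np.arange(w),np.arange(h))
    d=rays(c,np.stack([u,v],-1).reshape(-1,2)).reshape(h,w,3)
    return np.asarray(c["position"])+d*c["z_map"][...,None]
def posts(c,zlo,zhi,cen,rad=0.19,mask=None,amin=20):
    """clusters of cloud points at rim height near cen; hull minAreaRect centres"""
    P=cloud(c); m=(P[...,2]>zlo)&(P[...,2]<zhi)&(np.hypot(P[...,0]-cen[0],P[...,1]-cen[1])<rad)&(c["z_map"]>0)
    if mask is not None: m&=mask
    m=nd.binary_closing(m,np.ones((3,3)))
    L,n=nd.label(m,np.ones((3,3))); out=[]
    for i in range(1,n+1):
        v,u=np.where(L==i)
        if len(u)<amin: continue
        r=cv2.minAreaRect(np.float32(np.c_[u,v])); zm=np.median(P[L==i][:,2])
        out.append((len(u),r[0],r[1],zm))
    return out
E
python3 - <<'E'
from h import *
for n in("top0.npz","scene0.npz"):
    c=load(n);P=cloud(c)
    for name,uv in(dict(w=(180,230),b=(408,257)) if n[0]=='t' else dict(w=(382,290),b=(256,135))).items():
        cen=np.median(P[uv[1]-6:uv[1]+7,uv[0]-6:uv[0]+7].reshape(-1,3),0)
        m=np.hypot(P[...,0]-cen[0],P[...,1]-cen[1])<.17
        hist=np.histogram(P[m][:,2],np.arange(-.01,.14,.005))
        print(n,name,cen.round(3),list(zip((hist[1][:-1]*1000).round().astype(int).tolist(),hist[0].tolist())))
        rng=(.064,.08) if name=='w' else (.085,.125)
        for o in posts(c,*rng,cen): print(o[0],np.round(o[1],1),np.round(o[2],1),o[3].round(4),onplane(c,[o[1]],o[3])[0].round(4))
c=load("top0.npz");P=cloud(c)
for uv in[(284,266),(287,190),(309,140)]: print(P[uv[1],uv[0]].round(3))
E
```

```text
top0.npz w [0.525 0.258 0.056] [(-10, 235), (-5, 4532), (0, 1513), (5, 51), (10, 1773), (15, 1486), (20, 1610), (25, 340), (30, 213), (35, 474), (40, 86), (45, 36), (50, 68), (55, 240), (60, 263), (65, 193), (70, 200), (75, 2), (80, 0), (85, 0), (90, 0), (95, 0), (100, 0), (105, 0), (110, 0), (115, 0), (120, 0), (125, 0), (130, 0), (135, 0)]
96 [220. 196.] [12. 12.] 0.07 [0.6096 0.157  0.07  ]
112 [134.5 200.5] [12.  13.9] 0.0694 [0.5957 0.3671 0.0694]
23 [191.  227.5] [4.9 9.2] 0.0641 [0.531  0.2261 0.0641]
96 [221.5 256.5] [11. 13.] 0.0702 [0.4608 0.1482 0.0702]
116 [134.5 261. ] [12. 13.] 0.0701 [0.4477 0.3567 0.0701]
top0.npz b [ 0.463 -0.302  0.097] [(-10, 112), (-5, 3305), (0, 1543), (5, 10), (10, 0), (15, 3), (20, 32), (25, 26), (30, 432), (35, 515), (40, 7), (45, 769), (50, 2407), (55, 1454), (60, 900), (65, 193), (70, 474), (75, 202), (80, 43), (85, 51), (90, 212), (95, 279), (100, 188), (105, 318), (110, 16), (115, 0), (120, 0), (125, 0), (130, 0), (135, 0)]
178 [441.8 214.4] [12.  15.2] 0.102 [ 0.5656 -0.3823  0.102 ]
185 [360.2 237.5] [12.9 14.2] 0.1026 [ 0.5076 -0.1828  
[... 879 characters left out ...]
(-10, 0), (-5, 1036), (0, 2027), (5, 42), (10, 45), (15, 66), (20, 190), (25, 216), (30, 294), (35, 797), (40, 21), (45, 56), (50, 725), (55, 644), (60, 914), (65, 429), (70, 441), (75, 378), (80, 171), (85, 179), (90, 177), (95, 206), (100, 270), (105, 276), (110, 21), (115, 0), (120, 0), (125, 0), (130, 0), (135, 0)]
189 [247.5  99. ] [14. 15.] 0.1007 [ 0.4248 -0.4177  0.1007]
219 [203.7 116.7] [14.9 17.7] 0.1013 [ 0.5683 -0.3788  0.1013]
254 [255.1 122.2] [31.7  8.6] 0.0976 [ 0.4692 -0.2942  0.0976]
228 [306.5 123.5] [15. 17.] 0.1015 [ 0.3685 -0.2181  0.1015]
256 [263.5 145.5] [17.  17.9] 0.1017 [ 0.5118 -0.1764  0.1017]
[ 0.441 -0.005  0.005]
[ 0.641 -0.011  0.002]
[ 0.757 -0.064  0.073]
```

```bash
cat >> h.py <<'E'
def down(ang): # tool pointing down, tool x at world heading ang
    x=np.array([np.cos(ang),np.sin(ang),0]); z=np.array([0,0,-1.]); return R.from_matrix(np.c_[x,np.cross(z,x),z]).as_rotvec()
E
python3 - <<'E'
from h import *
from cell import manip,inverse_kinematics as ik,cams
W=np.array([.5296,.2586]);B=np.array([.4665,-.3015]);aw=np.deg2rad(-86.3);ab=np.deg2rad(-73.8)
best=None
for k in(0,np.pi):
    q=[ik([*W,.2],down(aw+k)),ik([*B,.2],down(ab+k))]
    print(k,[None if a is None else np.round(a,2) for a in q])
    if q[0] is not None and q[1] is not None:
        s=max(abs(q[0][5]),abs(q[1][5]))
        if best is None or s<best[0]: best=(s,k)
k=best[1]; print("k",k)
manip.move_pose([*W,.15],down(aw+k))
manip.move_linear([*W,.032],rate=.1)
s0=manip.state()
manip.set_gripper(.0,60)
s=manip.state(); print(s["clock"],s["tool_pos"],s["gripper_width"],s["grasp_force"],s0["contact_force"],s["contact_force"])
manip.move_linear([*W,.042],rate=.04); manip.dwell(.3)
s=manip.state(); print(s["contact_force"],s["moment"])
manip.move_linear([*W,.23],rate=.1); manip.dwell(.3)
s=manip.state(); print(s["clock"],s["tool_pos"],s["contact_force"],s["moment"],s["gripper_width"],s["grasp_force"])
c=cams.capture("scene"); cv2.imwrite("pics/lift.png",c["image"])
E
```

```text
0 [None, array([-0.62,  0.07,  1.91, -0.  ,  1.17,  2.24])]
3.141592653589793 [array([ 0.41,  0.13,  1.83, -0.  ,  1.18,  0.35]), array([-0.62,  0.07,  1.91, -0.  ,  1.17, -0.9 ])]
k 3.141592653589793
4.125 [0.52990404 0.25865822 0.03201204] 0.01597330490780806 59.99956123530865 [ 0.6839265   0.34236471 -0.63557753] [ 1.8663061  -0.28054911 -1.31929752]
[ 0.29825965  0.16593762 -5.95141839] [-0.04475882  0.0658603   0.02583547]
7.1583 [0.52952325 0.2585733  0.22978726] [-0.1532157   0.02091144 -6.29340233] [-0.07425979  0.06360978 -0.01727881] 0.015433328324329173 59.998265504837036
```

View pics/lift.png

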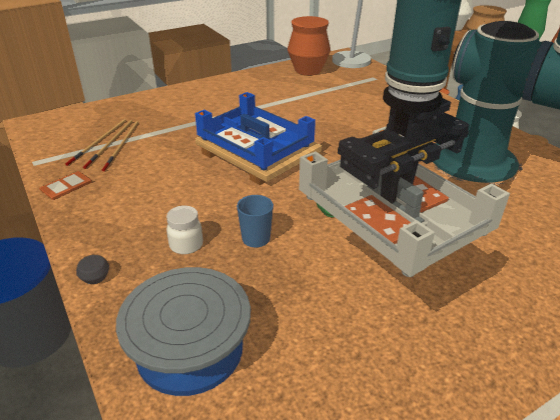

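The tray hangs level in the gripper with its tiles in place. In the scene view its rims are near (314,165), (492,195) and (415,243), and it weighs about 6 N. I'll carry it to a hover over the blue tray.

Run:
```python
from h import *
from cell import manip,cams
B=np.array([.4665,-.3015]);a=np.deg2rad(-73.8)+np.pi
manip.move_linear([*B,.23],rate=.12,rot=down(a))
manip.move_linear([*B,.165],rate=.06); manip.dwell(.6)
s=manip.state(); print(s["clock"],s["tool_pos"],s["contact_force"],s["moment"],s["gripper_width"])
im=[]
for n in("top","scene"):
    c=cams.capture(n); np.savez(n+"1.npz",**c)
    x=(330,170) if n=="top" else (160,40)
    im.append(cv2.resize(c["image"][x[1]:x[1]+150,x[0]:x[0]+190],None,fx=4,fy=4,interpolation=cv2.INTER_CUBIC)[:, :760])
    for o in posts(c,.185,.215,B): print(n,o[0],np.round(o[1],1),np.round(o[2],1),o[3].round(4),onplane(c,[o[1]],o[3])[0].round(4))
cv2.imwrite("pics/hovt.png",im[0]);cv2.imwrite("pics/hovs.png",im[1])
```

```text
13.8917 [ 0.46649836 -0.30149434  0.16501622] [-0.16121884  0.00735764 -5.78044484] [-0.1100449   0.06718571 -0.02088822] 0.015340099291311207
top 184 [460.4 207.3] [13.7 17. ] 0.1964 [ 0.5678 -0.3858  0.1964]
top 227 [370.6 233. ] [14.1 16.2] 0.2005 [ 0.5087 -0.1854  0.2005]
top 132 [412.  256.5] [ 8.5 16.8] 0.1952 [ 0.4598 -0.2747  0.1952]
top 202 [484.5 276. ] [12. 21.] 0.1986 [ 0.4198 -0.4279  0.1986]
top 262 [392.3 300.7] [16.1 16.6] 0.2008 [ 0.3674 -0.2275  0.2008]
scene 203 [198.1  79. ] [13.7 17.5] 0.1983 [ 0.5719 -0.3832  0.1983]
scene 369 [254.1  85. ] [21.3 27.9] 0.1971 [ 0.4728 -0.2872  0.1971]
scene 216 [307.  85.] [18. 14.] 0.199 [ 0.3693 -0.2212  0.199 ]
scene 258 [261.5 105. ] [16. 19.] 0.1993 [ 0.5132 -0.1797  0.1993]
```

View pics/hovt.png

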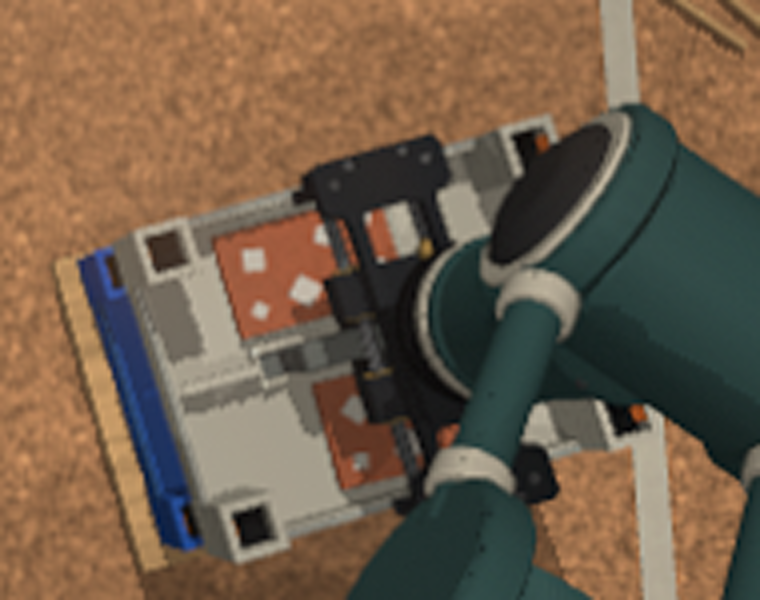

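View pics/hovs.png

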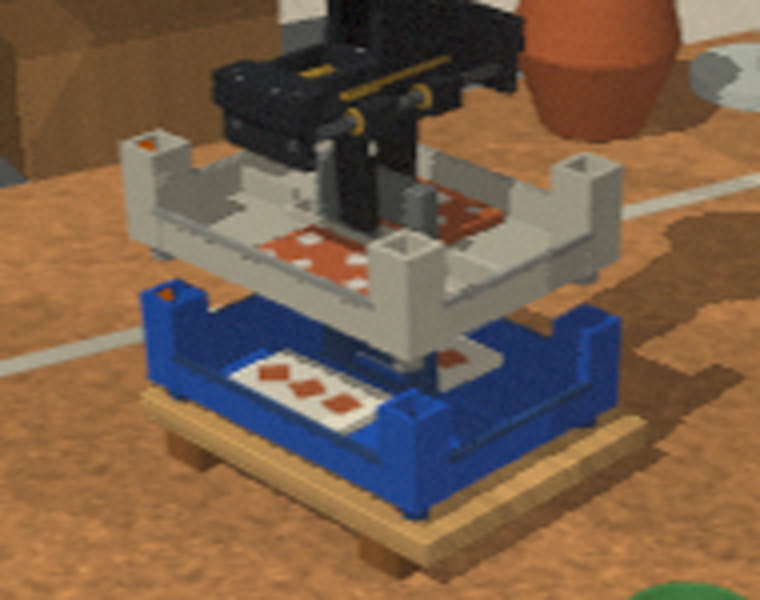

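The top crop shows the white tray level over the blue one. Its left rims are near (165,250) and (253,525) in the crop, and the right ones are partly hidden by the arm. The scene crop shows three post pairs, white over blue: (158,140)/(175,290), (407,245)/(415,405) and (587,165)/(587,315). Next I'll compare the paired rims using the same extraction on each.

```bash
cat >> h.py <<'E'
def rim(c,cen,zr,guess,w=.024,band=.006):
    """centre of a post rim near world xy guess at height zr: filled hull centroid, cast on plane zr"""
    P=cloud(c); m=(abs(P[...,2]-zr)<band)&(np.hypot(P[...,0]-guess[0],P[...,1]-guess[1])<w)
    L,n=nd.label(nd.binary_closing(m,np.ones((3,3))),np.ones((3,3)))
    if n==0: return None
    k=1+np.argmax(nd.sum(m,L,range(1,n+1))); v,u=np.where(L==k)
    if len(u)<40: return None
    h=cv2.convexHull(np.float32(np.c_[u,v])); M=cv2.moments(h)
    ctr=(M["m10"]/M["m00"],M["m01"]/M["m00"]); r=cv2.minAreaRect(h)
    zs=P[L==k][:,2]
    return onplane(c,[ctr],zr)[0],onplane(c,[r[0]],zr)[0],np.percentile(zs,[50,75,90]),len(u),r[1]
E
python3 - <<'E'
from h import *
def corners(cen,a): 
    x=np.array([np.cos(a),np.sin(a)]);y=np.array([-x[1],x[0]])
    return [cen+sx*.105*x+sy*.075*y for sx,sy in((1,1),(1,-1),(-1,1),(-1,-1))]
ab=np.deg2rad(-73.8)
for cam in("top","scene"):
    off=np.array([0,0]) if cam=="top" else np.array([.002,.003])
    for lab,f,cen,a,zr in(("W0","0",np.array([.5290,.2575]),np.deg2rad(-86.3),.072),("B0","0",np.array([.4660,-.3030]),ab,.1065),("W1","1",np.array([.4660,-.3040]),ab,.205)):
        c=load(cam+f+".npz")
        for i,g in enumerate(corners(cen+off,a)):
            r=rim(c,cen,zr-.001,g)
            print(cam,lab,i,None if r is None else (r[0][:2].round(4),r[1][:2].round(4),r[2].round(4),r[3],np.round(r[4],1)))
E
```

```text
top W0 0 (array([0.6089, 0.1572]), array([0.6094, 0.1569]), array([0.07  , 0.0716, 0.0726]), 93, array([12., 12.]))
top W0 1 (array([0.4608, 0.148 ]), array([0.4608, 0.1481]), array([0.0702, 0.0717, 0.0731]), 95, array([11., 13.]))
top W0 2 (array([0.596 , 0.3668]), array([0.5965, 0.3667]), array([0.0697, 0.0711, 0.0726]), 103, array([12., 13.]))
top W0 3 (array([0.4479, 0.3573]), array([0.4477, 0.3564]), array([0.0702, 0.0714, 0.0729]), 115, array([13., 12.]))
top B0 0 (array([ 0.5665, -0.3842]), array([ 0.5663, -0.3843]), array([0.1064, 0.1077, 0.1086]), 108, array([12. , 12.3]))
top B0 1 (array([ 0.4233, -0.4246]), array([ 0.4237, -0.4249]), array([0.1066, 0.1079, 0.1093]), 137, array([13.5, 14.3]))
top B0 2 (array([ 0.5078, -0.1832]), array([ 0.5079, -0.1833]), array([0.1065, 0.1082, 0.1094]), 105, array([13., 13.]))
top B0 3 (array([ 0.3659, -0.2253]), array([ 0.366 , -0.2253]), array([0.1074, 0.1085, 0.1093]), 122, array([13.9, 13.3]))
top W1 0 (array([ 0.57  , -0.3829]), array([ 0.5676, -0.3856]), array([0.2031, 0.2043, 0.2052]), 88, array([13.6, 14. ]))
top W1 1 (array([ 0.42
[... 1013 characters left out ...]
.4231]), array([0.1061, 0.1082, 0.1094]), 102, array([ 9.1, 13.7]))
scene B0 2 (array([ 0.5099, -0.181 ]), array([ 0.5116, -0.179 ]), array([0.1062, 0.1084, 0.1095]), 154, array([11., 18.]))
scene B0 3 (array([ 0.3661, -0.2215]), array([ 0.3659, -0.221 ]), array([0.1057, 0.1082, 0.1091]), 133, array([16.5, 10.4]))
scene W1 0 (array([ 0.5717, -0.3831]), array([ 0.5724, -0.3814]), array([0.203 , 0.2044, 0.2055]), 103, array([ 8., 16.]))
scene W1 1 None
scene W1 2 (array([ 0.5121, -0.1813]), array([ 0.5132, -0.1795]), array([0.2033, 0.205 , 0.2059]), 148, array([10., 19.]))
scene W1 3 (array([ 0.3687, -0.2233]), array([ 0.3695, -0.2212]), array([0.2035, 0.2052, 0.2059]), 120, array([18.,  8.]))
```

```bash
cat >> h.py <<'E'
def compare(zw,tag="1",zb=.108,cb=(.4660,-.3030)):
    ab=np.deg2rad(-73.8); x=np.array([np.cos(ab),np.sin(ab)]);y=np.array([-x[1],x[0]])
    for cam in("top","scene"):
        off=np.zeros(2) if cam=="top" else np.array([.002,.003])
        b=load(cam+"0.npz"); w=load(cam+tag+".npz"); ids=(2,3) if cam=="top" else (0,2,3); Bs=[];Ws=[]
        for i in ids:
            g=np.array(cb)+off+(1,1,-1,-1)[i]*.105*x+(1,-1,1,-1)[i]*.075*y
            rb=rim(b,None,zb,g);rw=rim(w,None,zw,g)
            if rb is None or rw is None: print(cam,i,None);continue
            d=(rw[0]-rb[0])[:2]*1000; d2=(rw[1]-rb[1])[:2]*1000
            print(cam,i,"W-B mm",d.round(1),d2.round(1),"tray x,y",round(d@x,1),round(d@y,1),"|",round(d2@x,1),round(d2@y,1),"n",rb[3],rw[3],"p90",(rb[2][2]).round(4),rw[2][2].round(4))
            Bs.append(rb[0][:2]);Ws.append(rw[0][:2])
        if len(Bs)>1:
            vb=Bs[-2]-Bs[-1];vw=Ws[-2]-Ws[-1]; print(cam,"yaw W-B deg",np.rad2deg(np.arctan2(vw[1],vw[0])-np.arctan2(vb[1],vb[0])).round(2),"len",np.hypot(*vb).round(4),np.hypot(*vw).round(4))
E
python3 - <<'E'
from h import *
from cell import manip,cams
compare(.205)
B=np.array([.4665-.0011,-.3015+.0031])
manip.move_linear([*B,.165],rate=.02); manip.move_linear([*B,.144],rate=.03); manip.dwell(.5)
for n in("top","scene"):np.savez(n+"2.npz",**cams.capture(n))
s=manip.state(); print(s["clock"],s["tool_pos"],s["contact_force"],s["moment"])
compare(.184,"2")
E
```

```text
top 2 W-B mm [ 1.  -2.7] [ 1.2 -3.2] tray x,y 2.9 0.2 | 3.4 0.3 n 101 122 p90 0.1094 0.2056
top 3 W-B mm [ 1.  -2.9] [ 1.  -3.4] tray x,y 3.1 0.2 | 3.6 0.0 n 117 137 p90 0.1093 0.206
top yaw W-B deg 0.06 len 0.1479 0.1479
scene 0 W-B mm [ 3.1 -0.6] [4.1 2. ] tray x,y 1.5 2.8 | -0.8 4.5 n 113 94 p90 0.1092 0.2055
scene 2 W-B mm [ 1.7 -1.5] [ 3.4 -0.1] tray x,y 1.9 1.2 | 1.1 3.3 n 133 138 p90 0.1096 0.206
scene 3 W-B mm [ 3.1 -1.4] [ 3.3 -1.1] tray x,y 2.2 2.6 | 1.9 2.9 n 112 103 p90 0.1092 0.2059
scene yaw W-B deg 0.09 len 0.1498 0.1485
15.7583 [ 0.46539092 -0.29839953  0.14401874] [-0.04665227 -1.12824141 -5.73779249] [ 0.01038534  0.02768981 -0.02438677]
top 2 W-B mm [-1.8  5.6] [-1.6  5.6] tray x,y -5.8 -0.2 | -5.9 0.0 n 101 119 p90 0.1094 0.1844
top 3 W-B mm [-1.4  4.8] [-1.6  5. ] tray x,y -5.0 -0.0 | -5.2 -0.2 n 117 135 p90 0.1093 0.1854
top yaw W-B deg 0.33 len 0.1479 0.1478
scene 0 W-B mm [0.3 6.5] [0.2 7.7] tray x,y -6.2 2.1 | -7.4 2.3 n 113 108 p90 0.1092 0.185
scene 2 W-B mm [-1.3  5.1] [-0.4  5.8] tray x,y -5.2 0.2 | -5.7 1.2 n 133 130 p90 0.1096 0.1851
scene 3 W-B mm [-0.2  6. ] [-0.8  5.3] tray x,y -5.9 1.5 | -5.3 0.7 n 112 113 p90 0.1092 0.1852
scene yaw W-B deg -0.24 len 0.1498 0.1485
```

Run:
```python
from h import *
from cell import manip,cams
ab=np.deg2rad(-73.8); x=np.array([np.cos(ab),np.sin(ab)]);y=np.array([-x[1],x[0]])
print("tcp z axis",R.from_rotvec(manip.state()["tcp_rot"]).as_matrix()[:,2]@np.c_[np.r_[x,0],np.r_[y,0],[0,0,1]])
cb=np.array([.466,-.303])
def wpos(t):
    o=[]
    for k in(1,-1):
        r=rim(t,None,.184,cb-.105*x+k*.075*y); o.append(r[0][:2])
    return np.mean(o,0)
b0=np.mean([rim(load("top0.npz"),None,.108,cb-.105*x+k*.075*y)[0][:2] for k in(1,-1)],0)
for i in range(7):
    c=cams.capture("top"); s=manip.state()
    d=(wpos(c)-b0)*1e3; print(round(s["clock"],2),"x,y",round(d@x,2),round(d@y,2),s["contact_force"].round(2),s["moment"].round(3)); manip.dwell(.25)
```

```text
tcp z axis [ 2.48988364e-05  1.75759437e-05 -1.00000000e+00]
15.81 x,y -5.34 -0.1 [-0.57 -0.38 -5.17] [-0.063  0.116  0.   ]
16.11 x,y -5.4 0.01 [-0.02 -0.64 -5.75] [-0.005  0.068  0.01 ]
16.41 x,y -5.6 -0.12 [-0.89 -0.59 -5.21] [-0.062  0.045  0.012]
16.71 x,y -5.42 -0.15 [-0.21 -0.05 -5.61] [-0.028  0.027 -0.021]
17.01 x,y -5.52 -0.04 [ 0.47  0.14 -4.67] [-0.006  0.024 -0.016]
17.31 x,y -5.45 -0.09 [-0.76  0.74 -6.16] [-0.071  0.063 -0.005]
17.61 x,y -5.47 -0.07 [-0.31 -0.28 -5.78] [-0.08   0.022 -0.008]
```

The tray slid along its handle but is now at rest, at x −5.45 mm and y −0.1 mm, and the measurement repeats well. I'll correct with slow nudges and re-measure after each.

```bash
cat >> h.py <<'E'
AB=np.deg2rad(-73.8); X=np.array([np.cos(AB),np.sin(AB)]);Y=np.array([-X[1],X[0]]); CB=np.array([.466,-.303])
def pair(t,z): return np.array([rim(t,None,z,CB-.105*X+k*.075*Y)[0][:2] for k in(1,-1)])
B0=pair(load("top0.npz"),.108)
def off(t,z):
    """white-blue offset (tray x, tray y) mm and yaw deg; z white rim height"""
    w=pair(t,z); d=(w-B0).mean(0)*1e3; a=lambda p:np.arctan2(*(p[0]-p[1])[::-1])
    return round(d@X,2),round(d@Y,2),round(np.rad2deg(a(w)-a(B0)),2)
E
python3 - <<'E'
from h import *
from cell import manip,cams
e=-5.45
for i in range(4):
    p=manip.state()["tool_pos"].copy(); p[2]=.144; p[:2]-=X*e/1000
    manip.move_linear(p,rate=.006); manip.dwell(.3)
    o=np.mean([off(cams.capture("top"),.184) for _ in range(3)],0); s=manip.state(); e=o[0]
    print(round(s["clock"],2),p.round(4),o.round(2),s["contact_force"].round(2))
    if abs(e)<.5: break
E
```

```text
19.37 [ 0.4669 -0.3036  0.144 ] [0.03 0.03 0.15] [-0.24  0.21 -5.71]
```

Run:
```python
from h import *
from cell import manip,cams
p=manip.state()["tool_pos"].copy(); z=.144; p[:2]=[.4669,-.3036]
while z>.136:
    z-=.001; p[2]=z; manip.move_linear(p,rate=.01); manip.dwell(.1)
    s=[manip.state()]
    for _ in range(3): manip.dwell(.03); s.append(manip.state())
    f=np.mean([q["contact_force"] for q in s],0); m=np.mean([q["moment"] for q in s],0)
    print(round(s[-1]["clock"],2),round(z,4),round(s[-1]["tool_pos"][2],4),f.round(2),m.round(3))
    if f[2]>-3: break
for n in("top","scene"):np.savez(n+"3.npz",**cams.capture(n))
print(off(load("top3.npz"),z-.032+.072))
c=load("scene3.npz"); cv2.imwrite("pics/ins.png",cv2.resize(c["image"][50:200,160:350],None,fx=4,fy=4,interpolation=cv2.INTER_CUBIC))
```

```text
19.82 0.143 0.143 [-0.07 -0.04 -5.47] [-0.051  0.029  0.013]
20.27 0.142 0.142 [-0.09  0.3  -5.77] [-0.042  0.072 -0.008]
20.72 0.141 0.141 [ 0.06 -0.09 -5.48] [-0.046  0.026  0.006]
21.17 0.14 0.14 [-0.08  0.15 -5.37] [-0.032  0.026 -0.036]
21.62 0.139 0.139 [ 0.21 -0.   -5.6 ] [-0.058  0.067  0.025]
22.07 0.138 0.138 [-0.38 -0.3  -5.57] [-0.029  0.037  0.004]
22.52 0.137 0.137 [ 0.05 -0.16 -6.01] [-0.049  0.012  0.001]
22.97 0.136 0.136 [-0.14 -0.15 -5.67] [-0.063  0.037 -0.009]
(np.float64(-0.1), np.float64(-0.1), np.float64(0.36))
```

View pics/ins.png

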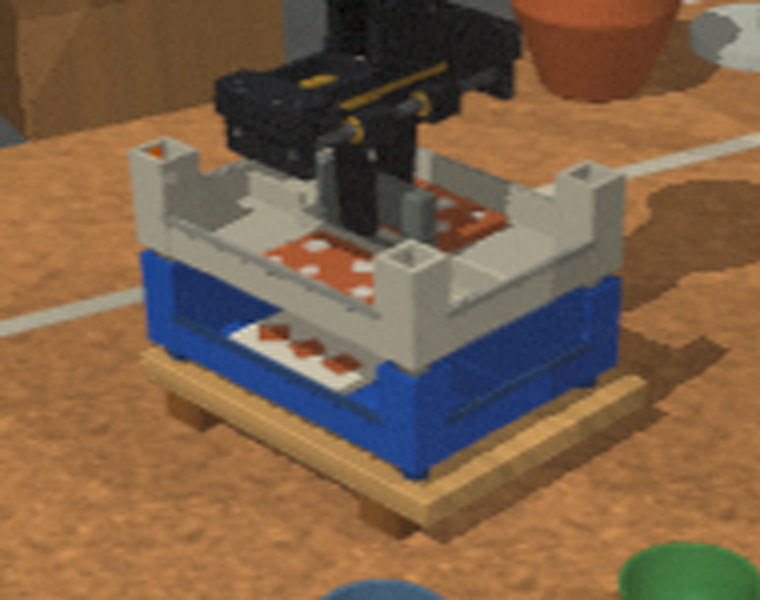

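The white lugs look to be in the sockets, with all visible posts lined up at (165,250), (400,365) and (590,285) in the crop and no contact force. I'll press on in small steps, watching the force.

Run:
```python
from h import *
from cell import manip,cams
p=manip.state()["tool_pos"].copy(); z=.136; p[:2]=[.4669,-.3036]
while z>.122:
    z-=.0005; p[2]=z; manip.move_linear(p,rate=.01); manip.dwell(.1)
    s=[manip.state()]
    for _ in range(2): manip.dwell(.02); s.append(manip.state())
    f=np.mean([q["contact_force"] for q in s],0); m=np.mean([q["moment"] for q in s],0)
    print(round(s[-1]["clock"],2),round(z,4),round(s[-1]["tool_pos"][2],4),f.round(1),m.round(2))
    if f[2]>14 or np.hypot(*f[:2])>12: break
```

```text
23.45 0.1355 0.1355 [-0.  -0.1 -5.2] [-0.07  0.03 -0.05]
23.83 0.135 0.1352 [-0.3  0.2 -4.6] [-0.07  0.05 -0.05]
24.22 0.1345 0.1348 [ 0.3  0.2 -2.2] [-0.08  0.01 -0.06]
24.6 0.134 0.1345 [ 0.1 -0.2  0.1] [-0.07  0.09 -0.08]
24.98 0.1335 0.1341 [-0.6 -0.7  3.6] [-0.14  0.17 -0.07]
25.37 0.133 0.1338 [-1.2 -0.6  5.4] [-0.1   0.25 -0.05]
25.75 0.1325 0.1337 [-1.9 -0.4  6.6] [-0.16  0.33 -0.09]
26.13 0.132 0.1336 [-2.4 -0.8  8.3] [-0.19  0.43 -0.04]
26.52 0.1315 0.1335 [-3.2 -0.6  9.6] [-0.19  0.47 -0.09]
26.9 0.131 0.1333 [-2.6 -0.5 11. ] [-0.24  0.57 -0.07]
27.28 0.1305 0.133 [-2.9 -0.2 12. ] [-0.24  0.6  -0.05]
27.67 0.13 0.1329 [-4.1 -1.1 13.4] [-0.27  0.66 -0.06]
28.05 0.1295 0.1327 [-3.6 -1.2 14.2] [-0.23  0.74 -0.06]
```

Run:
```python
from h import *
from cell import manip,cams
s=manip.state(); z=s["tool_pos"][2]+.04; print(s["clock"],s["tool_pos"],s["contact_force"],s["gripper_width"],"tilt",R.from_rotvec(s["tcp_rot"]).as_matrix()[:,2].round(4))
cs={n:[cams.capture(n) for _ in range(4)] for n in("top","scene")}
for n in cs: np.savez(n+"4.npz",**cs[n][0])
print(np.mean([off(c,z) for c in cs["top"]],0).round(2))
for n in cs:
    o=np.zeros(2) if n=="top" else np.array([.002,.003])
    for i in range(4):
        g=CB+o+(1,1,-1,-1)[i]*.105*X+(1,-1,1,-1)[i]*.075*Y
        rs=[rim(c,None,z,g) for c in cs[n]]; rs=[r for r in rs if r is not None]
        if rs: print(n,i,"z p50,75,90",np.mean([r[2] for r in rs],0).round(4),np.mean([r[0][:2] for r in rs],0).round(4),rs[0][3])
c=cs["scene"][0]; cv2.imwrite("pics/press.png",cv2.resize(c["image"][60:190,180:330],None,fx=5,fy=4.6*5/5,interpolation=cv2.INTER_CUBIC))
```

```text
28.05 [ 0.46821894 -0.30543725  0.13271376] [-3.4699556  -1.513358   14.86053733] 0.015103761012457327 tilt [ 0.0031 -0.0039 -1.    ]
[-0.02  1.01  0.13]
top 0 z p50,75,90 [0.1709 0.1724 0.1735] [ 0.569  -0.3792] 87
top 1 z p50,75,90 [0.1717 0.1731 0.1743] [ 0.4213 -0.4235] 104
top 2 z p50,75,90 [0.1706 0.1718 0.1729] [ 0.5088 -0.1827] 111
top 3 z p50,75,90 [0.1715 0.1729 0.174 ] [ 0.367  -0.2245] 133
scene 0 z p50,75,90 [0.1715 0.1732 0.1739] [ 0.5712 -0.3796] 104
scene 2 z p50,75,90 [0.1709 0.1724 0.1732] [ 0.512  -0.1777] 134
scene 3 z p50,75,90 [0.1711 0.1727 0.1736] [ 0.3684 -0.2193] 115
```

View pics/press.png

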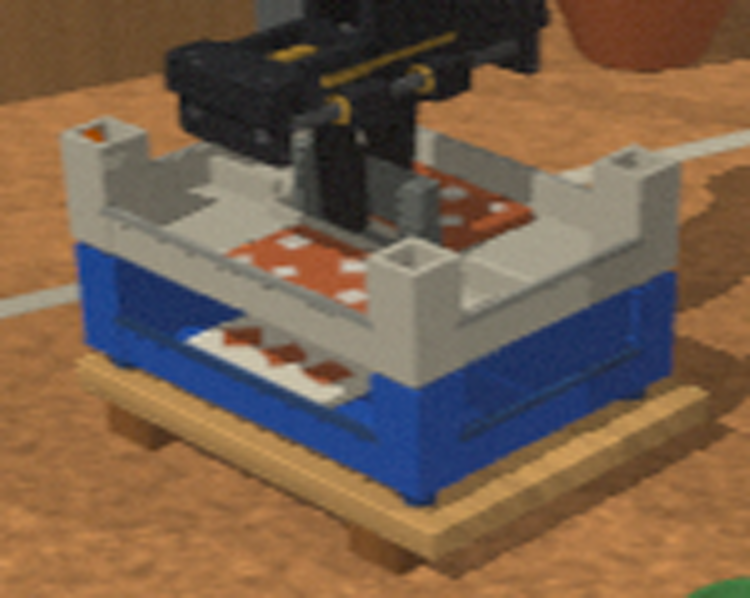

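The tray is in the sockets on all visible posts: (105,240), (415,380) and (645,280) in the crop. Under load the arm has yielded about 1.3 mm sideways and 5 mrad in tilt, which loads the near side. I'll cancel that and keep pressing.

Run:
```python
from h import *
from cell import manip,cams
T=np.array([.4669,-.3036]); R0=R.from_rotvec(down(AB+np.pi)); p=np.r_[T,.1305]; Rc=R0
zs=[]
for i in range(30):
    s=manip.state(); q=s["tool_pos"]
    p[:2]+=np.clip(.6*(T-q[:2]),-.0006,.0006); p[:2]=T+np.clip(p[:2]-T,-.004,.004)
    dR=(R0*R.from_rotvec(s["tcp_rot"]).inv()).as_rotvec(); tot=(R.from_rotvec(.6*dR)*Rc*R0.inv()).as_rotvec()
    Rc=R.from_rotvec(np.clip(tot,-.015,.015))*R0
    if i>3: p[2]-=.0005
    manip.move_linear(p,rate=.01,rot=Rc.as_rotvec()); manip.dwell(.1)
    fs=[]
    for _ in range(2): manip.dwell(.02); fs.append(manip.state())
    f=np.mean([a["contact_force"] for a in fs],0); m=np.mean([a["moment"] for a in fs],0); q=fs[-1]["tool_pos"]
    print(round(fs[-1]["clock"],2),p.round(4),q.round(4),f.round(1),m.round(2),R.from_rotvec(fs[-1]["tcp_rot"]).as_matrix()[:2,2].round(4))
    if f[2]>17 or np.hypot(*f[:2])>12: break
```

```text
28.87 [ 0.4663 -0.303   0.1305] [ 0.4677 -0.3042  0.1328] [-0.8 -0.3 10.4] [-0.14  0.3  -0.07] [ 0.0013 -0.0003]
29.25 [ 0.4658 -0.3026  0.1305] [ 0.4676 -0.3038  0.1328] [-0.2 -0.  10.1] [-0.15  0.17 -0.09] [ 0.0012 -0.0001]
29.63 [ 0.4654 -0.3025  0.1305] [ 0.4675 -0.3036  0.1328] [0.6 1.  8.8] [-0.1  -0.01 -0.13] [ 0.0011 -0.0001]
30.02 [ 0.465  -0.3025  0.1305] [ 0.4674 -0.3036  0.1329] [2.1 0.7 9.4] [-0.04 -0.17 -0.01] [0.001 0.   ]
30.4 [ 0.4647 -0.3026  0.13  ] [ 0.4675 -0.3038  0.1328] [ 1.6 -0.1 10.1] [-0.01 -0.17 -0.08] [ 0.0013 -0.0005]
30.78 [ 0.4644 -0.3024  0.1295] [ 0.4675 -0.3039  0.1328] [ 2.   0.6 12.4] [-0.02 -0.22 -0.02] [ 0.0013 -0.0007]
31.17 [ 0.464  -0.3022  0.129 ] [ 0.4674 -0.3039  0.1326] [ 2.2  0.6 12.4] [ 0.01 -0.25 -0.1 ] [ 0.0011 -0.0006]
31.55 [ 0.4637 -0.3021  0.1285] [ 0.4674 -0.3039  0.1326] [ 1.9  0.8 13.9] [-0.05 -0.25 -0.06] [ 0.0012 -0.0007]
31.93 [ 0.4634 -0.3019  0.128 ] [ 0.4673 -0.3039  0.1323] [ 1.9  0.5 15.2] [ 0.   -0.32 -0.04] [ 0.0009 -0.0007]
32.32 [ 0.4632 -0.3017  0.1275] [ 0.4673 -0.3039  0.1322] [ 1.8  0.3 16. ] [ 0.03 -0.25 -0.1 ] [ 0.0009 -0.0006]
32.7 [ 0.4629 -0.3015  0.127 ] [ 0.4673 -0.3039  0.132 ] [ 2.   0.3 16.6] [ 0.03 -0.28 -0.06] [ 0.0009 -0.0006]
33.08 [ 0.4629 -0.3014  0.1265] [ 0.4673 -0.3039  0.1318] [ 1.7  0.  18.4] [-0.02 -0.09 -0.07] [ 0.0006 -0.0006]
```

```bash
cat > press.py <<'E'
from h import *
from cell import manip,cams
def rims():
    s=manip.state(); z=s["tool_pos"][2]+.04; out={}
    cs={n:[cams.capture(n) for _ in range(3)] for n in("top","scene")}
    for n in cs:
        o=np.zeros(2) if n=="top" else np.array([.002,.003])
        for i in range(4):
            if n=="scene" and i==1: continue
            g=CB+o+(1,1,-1,-1)[i]*.105*X+(1,-1,1,-1)[i]*.075*Y
            rs=[rim(c,None,z,g) for c in cs[n]]; rs=[r for r in rs if r is not None]
            if rs: out[n[0]+str(i)]=(np.mean([r[2][2] for r in rs])*1e3).round(1)
    print("tcp+40",(z*1e3).round(1),"rim p90",{k:float(v) for k,v in out.items()},"off",np.mean([off(c,z) for c in cs["top"]],0).round(2))
def press(p,tilt,zend,fmax,T=np.array([.4669,-.3036]),dz=.0005,lim=.005):
    R0=R.from_rotvec(down(AB+np.pi)); Rc=R.from_rotvec(tilt)*R0
    for i in range(40):
        s=manip.state(); q=s["tool_pos"]
        p[:2]+=np.clip(.6*(T-q[:2]),-.0006,.0006); p[:2]=T+np.clip(p[:2]-T,-lim,lim)
        dR=(R0*R.from_rotvec(s["tcp_rot"]).inv()).as_rotvec(); tot=(R.from_rotvec(.6*dR)*Rc*R0.inv()).as_rotvec()
        tot=np.clip(tot,-.015,.015); Rc=R.from_rotvec(tot)*R0
        p[2]=max(p[2]-dz,zend)
        manip.move_linear(p,rate=.01,rot=Rc.as_rotvec()); manip.dwell(.06)
        fs=[]
        for _ in range(2): manip.dwell(.02); fs.append(manip.state())
        f=np.mean([a["contact_force"] for a in fs],0); m=np.mean([a["moment"] for a in fs],0); q2=fs[-1]["tool_pos"]
        print(round(fs[-1]["clock"],2),p.round(4),q2.round(4),f.round(1),m.round(2),tot.round(4))
        if f[2]>fmax or np.hypot(*f[:2])>12 or q[2]-q2[2]>.001: break
    return tot
E
python3 - <<'E'
from press import *
rims()
s=manip.state(); R0=R.from_rotvec(down(AB+np.pi))
press(np.array([.4629,-.3014,.1265]),np.zeros(3),.120,22.5)
rims()
E
```

```text
tcp+40 171.8 rim p90 {'t0': 172.1, 't1': 173.1, 't2': 172.2, 't3': 172.9, 's0': 172.9, 's2': 172.8, 's3': 173.1} off [-0.06  0.54  0.12]
33.73 [ 0.4626 -0.3012  0.126 ] [ 0.466  -0.3018  0.1282] [4.9 1.6 7.4] [ 0.2  -0.66 -0.01] [0.0003 0.0003 0.    ]
tcp+40 168.2 rim p90 {'t0': 168.7, 't1': 169.3, 't2': 168.9, 't3': 169.4, 's0': 169.4, 's2': 169.4, 's3': 169.4} off [-0.21 -0.15  0.09]
```

It snapped through: all rims dropped about 3.6 mm together and stayed level. I'll do a brief confirming press, relax the side load, release and check.

Run:
```python
from press import *
q=manip.state()["tool_pos"]
press(np.array([.4640,-.3016,.126]),np.zeros(3),.120,15,T=np.array([.4664,-.3025]))
rims()
# relax load
p=manip.state()["tool_pos"].copy(); p[2]-=.0005
manip.move_linear([.4664,-.3025,p[2]],rate=.01,rot=down(AB+np.pi)); manip.dwell(.2)
s=manip.state(); print("relaxed",s["tool_pos"],s["contact_force"].round(1),s["moment"].round(2))
manip.set_gripper(.05,10); manip.dwell(.2)
s=manip.state(); print("open",s["contact_force"].round(1),s["gripper_width"])
p=s["tool_pos"].copy(); p[2]+=.12; manip.move_linear(p,rate=.06)
manip.move_linear([.40,-.05,.35],rate=.2); manip.dwell(.3)
for n in("top","scene"):
    c=cams.capture(n); np.savez(n+"5.npz",**c)
    o=np.zeros(2) if n=="top" else np.array([.002,.003])
    W=[];Bp=[]
    for i in range(4):
        g=CB+o+(1,1,-1,-1)[i]*.105*X+(1,-1,1,-1)[i]*.075*Y
        r=rim(c,None,.168,g)
        if r is not None: W.append(r[0][:2]); print(n,i,(r[2][2]*1e3).round(1))
    print(np.mean(W,0).round(4),len(W))
c=load("scene5.npz"); cv2.imwrite("pics/end.png",c["image"]); print(manip.state()["clock"],manip.state()["contact_force"].round(1))
```

```text
34.45 [ 0.4642 -0.302   0.1255] [ 0.4665 -0.3033  0.1282] [ 0.7 -0.2 11.6] [-0.02  0.02 -0.06] [0.001  0.004  0.0002]
34.79 [ 0.4642 -0.3015  0.125 ] [ 0.4664 -0.3031  0.1282] [-0.9 -0.1 13.2] [-0.06  0.21 -0.09] [0.0022 0.0044 0.0001]
35.13 [ 0.4642 -0.3011  0.1245] [ 0.4664 -0.3031  0.1282] [-1.7 -0.3 15.4] [-0.12  0.34 -0.05] [ 0.0031  0.0047 -0.    ]
tcp+40 168.2 rim p90 {'t0': 168.8, 't1': 169.0, 't2': 168.7, 't3': 169.1, 's0': 169.2, 's2': 169.3, 's3': 169.4} off [-0.24 -0.12  0.01]
relaxed [ 0.46639117 -0.30289653  0.12823971] [-2.2 -0.3  5.8] [-0.16  0.47 -0.08]
open [ 0.2  0.2 -0. ] 0.05001024989846447
top 0 169.4
top 1 168.8
top 2 169.4
[ 0.499  -0.3302] 3
scene 0 168.9
scene 1 169.4
scene 2 169.4
scene 3 169.6
[ 0.4684 -0.2991] 4
41.1583 [-1.1  0.2 -0.7]
```

View pics/end.png

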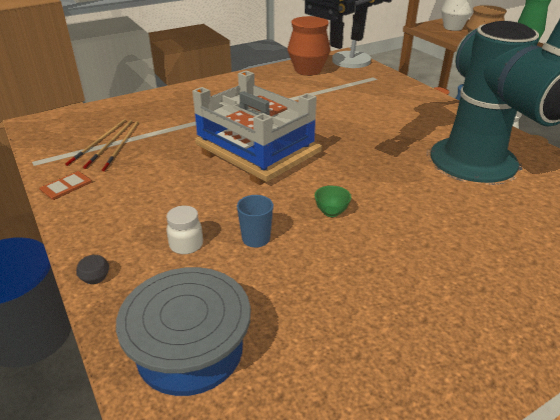

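The white tray sits level on the blue one around (255,125). It is rigid under 15 N with rims at 168–169 mm, as expected for home. The tiles are aboard, and the bowl, cup and jar have not moved. I'm handing in.

```bash
python3 -c "
from cell import order
print(order.close_job())"
```

```text
the job is handed in; nothing more can be done
None
```

The white tray is stacked on the blue tray, pressed past the catches, measured level and fully home, and released; the job is handed in (about 41 s of the 67 s used, verdict not shown).

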